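# Release a push-fit air pipe and rack it

### The job

Free the blue pipe from the air outlet with the orange release ring: press the ring down gently with the fingertips either side of the pipe, and with the ring down take hold of the pipe and draw it out without forcing ring or pipe. Then lower it gently, foot down, into the empty socket of the wooden rack until it stands on the socket's floor, and only then let go. Leave the other outlet, the bowl, the jar and the brush alone.

Things in the scene. Friction and masses are not known exactly. Their poses are not given: they have to be found in the camera images.
- port_a: Air outlet to work on, fixed: round aluminium flange 76 mm across, 12 mm thick; grey body 44 mm across, up to 50 mm, bored 27 mm wide down to a floor 16 mm above the bench. Origin: centre of its underside on the bench; z up, along the pipe. On top sits the brittle orange release ring: the hand must never load outlet or ring with more than 16 N.
- ring_low (a point): Fixed point on the outlet's axis, 60 mm above the bench. The orange ring (46 mm outside, 27 mm hole, flat top) is seated differently each time: the top of the unpressed ring lies anywhere from 0 to 15 mm above this point. That is not measured: find it by touch.
- jaws (a point): Point on the outlet's axis, 31.5 mm above the bench. The underside of four hidden jaws lies 0 to 15 mm above it (rising with the ring's seat). Shut, they stop the pipe's wide foot after 1.5 to 16.5 mm of rise; forcing the pipe against the outlet with more than 35 N breaks it. They let the foot pass while the ring is 3 mm or more down; from 17 mm of rise the foot props them open and slides out with light drag.
- release_ring (a joint): How far the orange ring is pressed down, m: 0 at rest, 0.0045 at its hard stop. Spring of 0.7 N per mm, stiffly damped: 1 N more for each mm/s (pressed at 4 mm/s some 4 N plus spring, at 15 mm/s some 15 N plus spring). It creeps back: let go at 4.5 mm down, it stays over 3 mm down for only 0.6 s, so pull at once, at some 50 to 100 mm/s.
- pipe_mid (a point): Centre (half-way up) of the loose blue pipe: rigid, 20 mm diameter, 92 mm long, 90 g (give or take 30 %), with a steel foot 25 mm in diameter over its lowest 14 mm; z along the pipe, upwards. It starts upright in port_a, its foot on the bore's floor, its top 108 mm above the bench. It is clear of the outlet when raised 65 mm.
- pipe_foot (a point): Centre of the pipe's underside, 46 mm below pipe_mid.
- port_b: The other outlet, same size, with black ring and grey pipe (top 101 mm above the bench), fixed; to be left alone. Origin: centre of its underside.
- rack: Wooden rack fixed to the bench, 70 mm (its x) by 150 mm (its y), 40 mm high, with two round sockets 35 mm wide and 30 mm deep, 70 mm apart along its y. The one towards its -y is empty; the other holds a fixed grey pipe whose top is 95 mm above the bench. Origin: centre of its underside.
- socket_floor (a point): Centre of the floor of the empty socket, 10 mm above the bench; the socket's mouth is 30 mm higher. The pipe must not be pushed onto it with more than 60 N.
- bowl: Upturned clay-grey bowl, 150 mm wide, 63 mm high, on a round blue bat 200 mm across and 15 mm thick; origin: centre of its underside.
- jar: Terracotta-coloured glaze jar with a white cap, 66 mm across, 85 mm high; origin: centre of its underside.
- trim_brush: Brush about 170 mm long lying on the bench; its length runs along its x.
There are look-alikes about, which are no part of the job. Leave any pink look-alike of the port_a alone. There is more than one size of the part that bears pipe_mid; the job needs the smaller.

How it is judged (in metres and radians):
On the way, in this order (a step that is already met when the one before it is completed fails the run):
1. the fingers press the ring at least 3 mm down with the pipe still home (value of joint release_ring above 0.003 m and contact force between the fingers and release_ring above 0.5 N and z of pipe_foot in the frame of port_a below 0.0185 m), for 0.1 s.
2. the pipe is drawn up past the jaws while the ring is still down (value of joint release_ring above 0.002 m and z of pipe_foot in the frame of port_a above 0.034 m and contact force between the fingers and pipe above 0.5 N), for 0.02 s.
3. the pipe, still held, stands on the floor of the empty socket (horizontal distance between pipe_foot and socket_floor below 0.01 m and z of pipe_foot in the frame of socket_floor below 0.004 m and contact force between the fingers and pipe above 0.5 N), for 0.1 s.
At the end, for the whole second after the job is handed in: The blue pipe stands foot down in the empty socket, its foot within 10 mm of the socket's centre and 4 mm of its floor, within 0.15 rad of upright, at rest and let go (horizontal distance between pipe_foot and socket_floor below 0.01 m and z of pipe_foot in the frame of socket_floor below 0.004 m and angle between pipe_mid's own z axis and vertical below 0.15 rad and linear speed of pipe below 0.02 m/s); the robot touches nothing.
It fails at once if the fingers or arm load the outlet or its ring with more than 16 N (contact force between any of the fingers, the arm and release_ring above 16 N or contact force between any of the fingers, the arm and port_a above 16 N).
It fails at once if the pipe is forced against its outlet with more than 35 N (contact force between pipe and port_a above 35 N or contact force between pipe and cartridge above 35 N).
It fails at once if the other outlet is touched (contact force between any of the fingers, the arm, pipe and port_b above 1 N).
It fails at once if the pipe is rammed into the rack with more than 60 N (contact force between pipe and rack above 60 N).
It fails at once if the bowl, jar or brush is moved by more than 15 mm (distance of any of bowl, jar, trim_brush from where it was at the start of the episode above 0.015 m).
It also fails if it takes over 58 s, if anything falls off the work surface, if the arm or the gripper's body presses on something with over 40 N, if the wrist force passes 120 N, or if a joint passes its speed limit or range.

### The arm

A 7-joint arm with a two-finger parallel gripper is mounted at the origin on the work surface. World frame = base frame: x ahead of the robot, y to its left, z up, the work surface at z = 0. Lengths are in mm, angles in rad, forces in N, time in s.
With the tool pointing down it reaches from about 400 to 850 mm from the base axis. Payload 6.9 kg.
Tool frame: the origin (TCP) lies at the very end of the fingers, on their centre line; the grasp point (between the pads) lies 19 mm behind it (manip.grip_depth is the distance from the TCP to the grasp point, in mm); x points along the fingers, y is the direction in which the jaws open and shut, and the axes are right-handed (so a half turn about x gives the same grasp; the last joint's range is limited). The gripper opens to 85 mm and grips with 20 to 120 N. Pads are 22 mm wide; open, the fingers measure 114 mm over their backs; the gripper's body (76 mm by 85 mm) begins 54 mm behind the grasp point. The pads swing forward as they close: fully open they stand 13 mm farther back than shut.
Start: joints at [-1.202, 0.507, -0.238, 1.5, 0.126, 1.149, -0.155], TCP at [162.385, 603.525, 231.275] pointing down, gripper open.
Joint ranges: [-3.08, 3.08], [-0.24, 2.05], [-1.43, 1.35], [0, 2.5], [-1.52, 4.66], [0.17, 1.96], [-2.89, 2.89]. Speed limits (rad/s): [2.39, 2.39, 3.14, 3.14, 3.14, 3.14, 3.14].

### API

Orientations are given as a unit quaternion [x, y, z, w].
In Python, from rig import manip, vision, workorder, outline_of gives the robot as it stands.
- The arm moves only by the shell command python3 -m pendant 'ROWS' [FORCE]. ROWS is JSON, a list that holds one entry, the list of rows, each a list of 5 numbers: the closure, from -1 (fully open) to 1 (shut), then the shift along the tool's x, y, z scaled (see below), then the turn about the tool's x scaled (see below). In form: [[[gripper, tx, ty, tz, turn], ...]]. A call has 1 to 20 rows; each row is the pose to reach, as a shift and turn from the pose commanded when the call began, along the tool's axes at that moment; what a row does not reach only later rows make up. The controller multiplies each number of a shift by 20 cm and each number of a turn by 45 degrees. A row lasts 1/10 s, in which the tool goes at most 50 mm and 8.59 degrees, less where a joint would pass 70% of its speed; a pose out of reach is approached as far as the arm can. A call with a number of a shift or a turn outside -1 to 1 is refused whole. A call with a gripper value outside its range is refused whole. The fingers move at their own pace and stop on an object; FORCE is the grip in N (left out, the last holds). Time passes only in rows, so rows that repeat a pose let the fingers close. It gives the time, the measured TCP pose, the force and the opening at its end, in the units of the state.
- manip.get_obs(): the state, without advancing time (a new reading comes with each control period).
- vision.get_image(name): name is "side" or "top"; returns the picture (420x560x3 uint8, blue, green, red); there is no depth.
- vision.get_calibration(name): a dict with "mtx" (3x3 intrinsics, pixels), "R" (3x3) and "t" (3): a world point X has camera coordinates R X + t. Camera axes: x right, y down, z forward; pixel columns grow to the right and rows downward; lengths in mm; the calibration is good to about 2 mm. A picture is of the moment at which its call begins. get_calibration takes no time and is no camera call.
- workorder.close_job(): hands the job in, once; it reports no verdict.
Trained networks look in the newest picture that a camera, given by its name, has taken for a name from the list of things; names that differ only in an ending like _2 or _b are one class to them, and where a whole thing is asked for, a point or a joint stands for the part that bears it (a point fixed in the world has none). Each returns a list of dicts, best first, with "score" (0 to 1); they miss things now and then, are a little off and sometimes report something else, mostly with a low value. They report only what shows in the picture. A call takes as long as a camera call. They do not tell look-alikes from the thing itself.
- outline_of(camera, thing): "mask" (420x560 bool, what is visible of it) and "bbox" ([left, top, right, bottom] in pixels, round what is visible of it).
The state is a dict: "time_s": time; "joint_pos": joint angles; "joint_vel": joint speeds; "tau": joint torques, N m; "tool_pos": TCP position; "ee_rot": TCP orientation; "wrist_force": force on the tool from outside, world axes, zero at the start; "moment": the same for the moment, N m; "grip_width": finger opening in mm.
Only numpy, scipy, OpenCV 4.12 (cv2) and the standard library are available. Lean on these libraries where they do the work, as an engineer would, in place of code of your own. Each camera call takes 0.05 s, during which the arm holds its last target.

## Working session

There is one attempt and no reset: what is moved stays moved. The work goes in short steps, Python scripts to look and compute and a shell command to move; the robot and the scene stay as the last step left them, time stands still between calls to the robot, and variables do not carry over. Pictures are saved under pics/ and viewed, and the job is handed in when it is done.

```bash
ls; mkdir -p pics; python3 - <<'E'
from rig import manip, vision
import cv2
print(manip.get_obs(), manip.grip_depth)
for n in("side","top"):
    cv2.imwrite(f"pics/{n}0.png",vision.get_image(n)); print(n,vision.get_calibration(n))
E
```

```text
pics
{'time_s': 0.0, 'joint_pos': array([-1.20250368,  0.50835043, -0.23752194,  1.5011402 ,  0.12572473,
        1.14887993, -0.15481845]), 'joint_vel': array([-0.0002318 ,  0.0006624 , -0.00084295, -0.00057475,  0.00207544,
        0.00107046,  0.00014203]), 'tau': array([-7.06048604e-05, -6.20591640e+01, -2.18645811e+00, -2.49655956e+01,
        1.27514321e-02,  1.19121661e-02, -1.38232849e-06]), 'tool_pos': array([162.31560969, 603.03840862, 230.41920377]), 'ee_rot': array([ 0.0920134 ,  0.70107537, -0.09326958,  0.70094768]), 'wrist_force': array([ 0.36663809, -0.40106004,  1.02908042]), 'moment': array([ 0.00804289, -0.05895019,  0.01586981]), 'grip_width': 85.66014406952605} 18.700000000000003
side {'mtx': array([[454.58069493,   0.        , 280.51768276],
       [  0.        , 454.58069493, 206.36740571],
       [  0.        ,   0.        ,   1.        ]]), 'R': array([[ 9.35633764e-01, -3.52971987e-01, -4.85677303e-04],
       [-2.59374927e-01, -6.86598591e-01, -6.79195864e-01],
       [ 2.39403649e-01,  6.35604556e-01, -7.33956907e-01]]), 't': array([-479.08628007,  256.89570961,  820.78145626])}
top {'mtx': array([[443.62584918,   0.        , 281.05884614],
       [  0.        , 443.62584918, 208.59480582],
       [  0.        ,   0.        ,   1.        ]]), 'R': array([[ 1.91737010e-02, -9.99815930e-01, -6.88872996e-04],
       [-9.75381554e-01, -1.85537151e-02, -2.19742084e-01],
       [ 2.19688855e-01,  4.88518302e-03, -9.75557760e-01]]), 't': array([  69.94036402,  559.1374547 , 1130.03488365])}
```

View pics/side0.png

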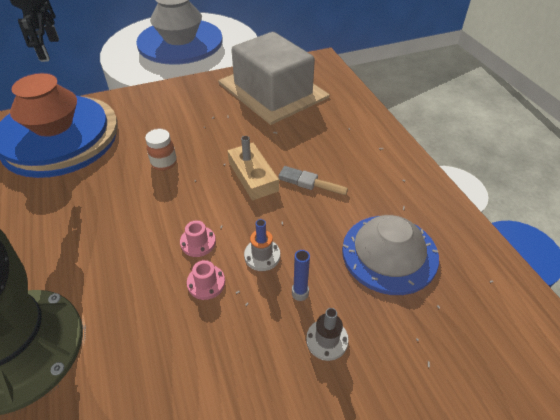

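View pics/top0.png

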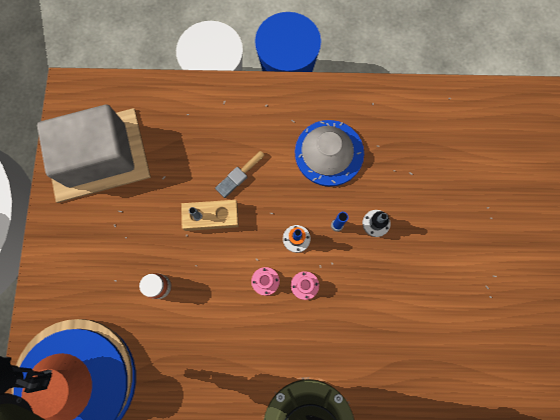

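Side view: port_a is at about (262,250), with the blue pipe top at (261,224). The larger blue pipe stands loose at (300,275), port_b is at (328,335), the rack at (253,170) and the pink look-alikes at (197,240) and (206,280). Top view: port_a is at (297,238) and the rack at (209,215), with its empty socket at (222,212). Next I'll measure these.

```bash
cat > h.py <<'E'
import numpy as np, cv2
from rig import manip, vision, outline_of
from scipy.optimize import least_squares
C={n:vision.get_calibration(n) for n in("side","top")}
def proj(n,X):
    c=C[n]; p=(np.atleast_2d(X)@c["R"].T+c["t"])@c["mtx"].T; return p[:,:2]/p[:,2:]
def ray(n,uv,z):
    c=C[n]; d=c["R"].T@np.linalg.inv(c["mtx"])@np.array([uv[0],uv[1],1.]); o=-c["R"].T@c["t"]
    return o+d*(z-o[2])/d[2]
E
python3 - <<'E'
from h import *
for n in("side","top"):
    im=vision.get_image(n); vis=im.copy()
    for k,th in enumerate(["port_a","release_ring","pipe_mid","port_b","rack"]):
        for j,d in enumerate(outline_of(n,th)):
            if d["score"]<.3: continue
            m=d["mask"]; ys,xs=np.nonzero(m)
            print(n,th,round(d["score"],2),d["bbox"],m.sum(),(xs.mean().round(1),ys.mean().round(1)))
            np.save(f"m_{n}_{th}_{j}.npy",m)
    print()
    cv2.imwrite(f"pics/{n}_crop.png",cv2.resize(im[150:360,160:420] if n=="side" else im[180:280,160:400],None,fx=3 if n=="top" else 2.8,fy=3 if n=="top" else 2.8,interpolation=cv2.INTER_CUBIC))
E
```

```text
side port_a 0.98 [185.4, 262.6, 222.0, 299.7] 1116 (np.float64(205.3), np.float64(280.8))
side port_a 0.95 [307.9, 307.8, 352.3, 360.7] 1611 (np.float64(327.3), np.float64(336.4))
side port_a 0.83 [247.0, 243.3, 281.2, 271.7] 763 (np.float64(261.6), np.float64(257.0))
side port_a 0.58 [182.3, 221.1, 215.5, 259.3] 987 (np.float64(197.1), np.float64(239.5))
side release_ring 0.44 [250.2, 231.0, 275.2, 245.7] 205 (np.float64(261.4), np.float64(240.2))
side pipe_mid 0.83 [293.0, 250.8, 308.8, 302.1] 705 (np.float64(300.9), np.float64(275.7))
side pipe_mid 0.57 [253.3, 221.2, 269.2, 244.7] 257 (np.float64(260.3), np.float64(230.9))
side port_b 0.98 [185.4, 262.6, 222.0, 299.7] 1116 (np.float64(205.3), np.float64(280.8))
side port_b 0.95 [307.9, 307.8, 352.3, 360.7] 1611 (np.float64(327.3), np.float64(336.4))
side port_b 0.83 [247.0, 243.3, 281.2, 271.7] 763 (np.float64(261.6), np.float64(257.0))
side port_b 0.58 [182.3, 221.1, 215.5, 259.3] 987 (np.float64(197.1), np.float64(239.5))
side rack 0.6 [229.7, 133.3, 277.5, 202.4] 1859 (np.float64(252.7), np.float64(169.7))

top port_a 0.88 [28
[... 530 characters left out ...]
e_ring 0.46 [291.9, 227.8, 308.7, 246.0] 125 (np.float64(296.6), np.float64(236.3))
top pipe_mid 0.5 [332.6, 209.6, 349.6, 228.7] 225 (np.float64(339.8), np.float64(221.0))
top pipe_mid 0.39 [291.9, 229.0, 303.8, 240.4] 75 (np.float64(297.5), np.float64(233.9))
top port_b 0.88 [282.9, 228.9, 314.5, 253.3] 325 (np.float64(295.3), np.float64(241.6))
top port_b 0.87 [290.5, 270.8, 321.6, 298.5] 614 (np.float64(305.0), np.float64(285.3))
top port_b 0.69 [252.6, 268.4, 278.0, 296.7] 585 (np.float64(264.9), np.float64(281.3))
top port_b 0.57 [360.8, 209.0, 390.1, 235.8] 569 (np.float64(376.2), np.float64(222.9))
top rack 0.98 [181.5, 199.0, 238.8, 234.7] 1543 (np.float64(209.6), np.float64(214.8))
```

View crops.

View pics/side_crop.png

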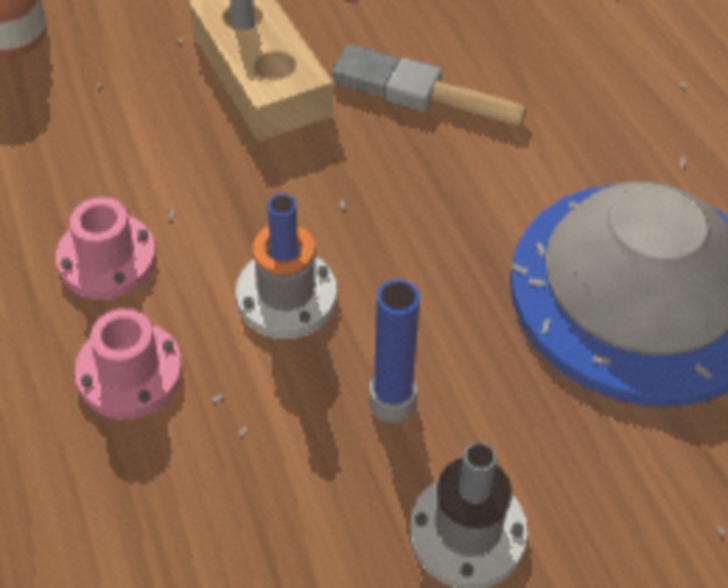

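View pics/top_crop.png

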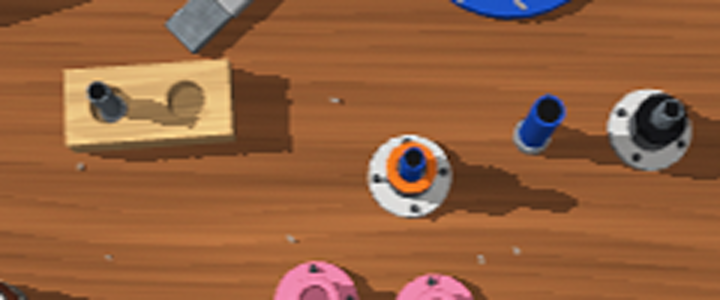

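```bash
cat > fit.py <<'E'
from h import *
from scipy.optimize import minimize
S=8
def circ(x,y,r,z,n=48):
    a=np.linspace(0,2*np.pi,n,endpoint=False); return np.c_[x+r*np.cos(a),y+r*np.sin(a),np.full(n,z)]
def fill(n,sets,roi):
    x0,y0,x1,y1=roi; m=np.zeros(((y1-y0)*S,(x1-x0)*S),np.uint8)
    for P in sets:
        p=(proj(n,P)-[x0-.5,y0-.5])*S
        cv2.fillConvexPoly(m,cv2.convexHull(np.round(p*16).astype(np.int32)),1,shift=4)
    return cv2.resize(m.astype(np.float32),(x1-x0,y1-y0),interpolation=cv2.INTER_AREA)
def port(x,y,s):
    c=lambda r,a,b:np.r_[circ(x,y,r,a),circ(x,y,r,b)]
    return [c(38,0,12),c(22,12,50),c(23,50,60+s),c(10,50,108)]
def rack(x,y,a):
    P=np.array([[i*35,j*75,k] for i in(-1,1) for j in(-1,1) for k in(0,40)],float)
    R=np.array([[np.cos(a),-np.sin(a)],[np.sin(a),np.cos(a)]])
    P[:,:2]=P[:,:2]@R.T+[x,y]
    q=R@np.array([0,35.])+[x,y]
    return [P,np.r_[circ(*q,10,40),circ(*q,10,95)]]
E
cat > run.py <<'E'
from fit import *
roi={"side":(230,205,295,285),"top":(272,215,326,262)}
rr={"side":(220,125,290,210),"top":(170,190,250,245)}
def seg(n,im):
    hsv=cv2.cvtColor(im,cv2.COLOR_BGR2HSV).astype(int); h,s,v=hsv[...,0],hsv[...,1],hsv[...,2]
    return hsv
out={}
for n in roi:
    im=vision.get_image(n); x0,y0,x1,y1=roi[n]
    c=im[y0:y1,x0:x1]; b,g,r=[c[...,i].astype(int) for i in range(3)]
    # wood: r>g>b with b/r ~0.35..; grey: b/r>.75; blue; orange: r>180 & b<80
    k=((b>0.72*r)&(r>0))|((r>185)&(b<70))
    k=cv2.morphologyEx(k.astype(np.uint8),cv2.MORPH_CLOSE,np.ones((3,3)))
    nl,lab,st,_=cv2.connectedComponentsWithStats(k); k=lab==1+np.argmax(st[1:,4])
    k=cv2.morphologyEx(k.astype(np.uint8),cv2.MORPH_CLOSE,np.ones((5,5)))
    m=np.load([f for f in [f"m_{n}_port_a_{2 if n=='side' else 0}.npy"]][0])
    out[n]=k.astype(float)
    cv2.imwrite(f"pics/seg_{n}.png",np.hstack([cv2.resize(c,None,fx=5,fy=5),cv2.resize(cv2.cvtColor(k*255,cv2.COLOR_GRAY2BGR),None,fx=5,fy=5,interpolation=0)]))
def cost(p,ns,model,roi,obs):
    return sum(np.abs(fill(n,model(*p),roi[n])-obs[n]).sum()/obs[n].sum() for n in ns)
p0=ray("top",(297,241),6)[:2]; print("init",p0, ray("side",(262,255),6)[:2])
for ns in(["side"],["top"],["side","top"]):
    r=minimize(cost,[*p0,7],args=(ns,port,roi,out),method="Nelder-Mead",options=dict(initial_simplex=[[*p0,7],[p0[0]+8,p0[1],7],[p0[0],p0[1]+8,7],[*p0,11]]))
    print("port",ns,r.x.round(1),round(r.fun,3))
import glob
obs={n:np.load(glob.glob(f"m_{n}_rack_0.npy")[0])[rr[n][1]:rr[n][3],rr[n][0]:rr[n][2]].astype(float) for n in rr}
p0=ray("top",(209.6,214.8),20)[:2]
for ns in(["side"],["top"],["side","top"]):
    r=minimize(cost,[*p0,0],args=(ns,rack,rr,obs),method="Nelder-Mead",options=dict(initial_simplex=[[*p0,0],[p0[0]+8,p0[1],.0],[p0[0],p0[1]+8,0],[*p0,.15]]))
    x,y,a=r.x; print("rack",ns,r.x.round(3),round(r.fun,3),"socket",(x+35*np.sin(a)).round(1),(y-35*np.cos(a)).round(1))
np.save("rack.npy",r.x)
E
python3 run.py
```

```text
init [479.14773162  34.94495906] [484.19385426  36.43349829]
port ['side'] [484.2  38.6 -19.8] 0.484
port ['top'] [486.7  37.4   4.5] 0.049
port ['side', 'top'] [485.1  37.7 -13.9] 0.565
rack ['side'] [5.43128e+02 2.79037e+02 9.50000e-02] 0.03 socket 546.4 244.2
rack ['top'] [5.45557e+02 2.77348e+02 9.10000e-02] 0.03 socket 548.7 242.5
rack ['side', 'top'] [5.44335e+02 2.77927e+02 9.30000e-02] 0.088 socket 547.6 243.1
```

```bash
python3 - <<'E'
import cv2,numpy as np
a=cv2.imread("pics/seg_side.png");b=cv2.imread("pics/seg_top.png")
w=max(a.shape[1],b.shape[1]);p=lambda i:cv2.copyMakeBorder(i,0,0,0,w-i.shape[1],0)
cv2.imwrite("pics/seg.png",cv2.resize(np.vstack([p(a),p(b)]),None,fx=.9,fy=.9))
E
```

```text
(no output)
```

View pics/seg.png

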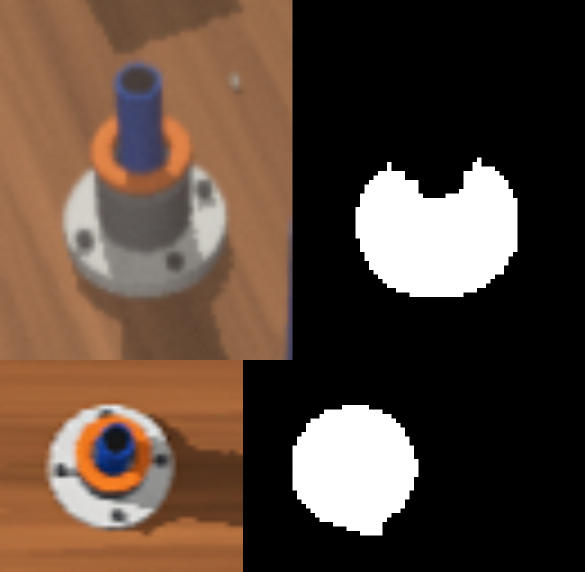

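```bash
sed -i 's/k=((b>0.72\*r)&(r>0))|((r>185)&(b<70))/k=((b>0.72*r)\&(r>0))|((r>185)\&(b<70))|((n=="side")\&(r>2.6*b)\&(r>150))\n    print(n,c[34,25],c[10,30])/; s/lab==1+np.argmax(st\[1:,4\])/np.isin(lab,1+np.nonzero(st[1:,4]>50)[0])/' run.py; python3 run.py; python3 - <<'E'
import cv2,numpy as np
a=cv2.imread("pics/seg_side.png");cv2.imwrite("pics/seg2.png",a)
E
```

```text
side [ 79  89 114] [ 60  85 118]
top [58 54 53] [ 50  96 165]
init [479.14773162  34.94495906] [484.19385426  36.43349829]
port ['side'] [ 4.845e+02  3.920e+01 -4.000e-01] 0.028
port ['top'] [486.7  37.4   4.5] 0.049
port ['side', 'top'] [485.2  38.1   3. ] 0.124
rack ['side'] [5.43128e+02 2.79037e+02 9.50000e-02] 0.03 socket 546.4 244.2
rack ['top'] [5.45557e+02 2.77348e+02 9.10000e-02] 0.03 socket 548.7 242.5
rack ['side', 'top'] [5.44335e+02 2.77927e+02 9.30000e-02] 0.088 socket 547.6 243.1
```

View pics/seg2.png

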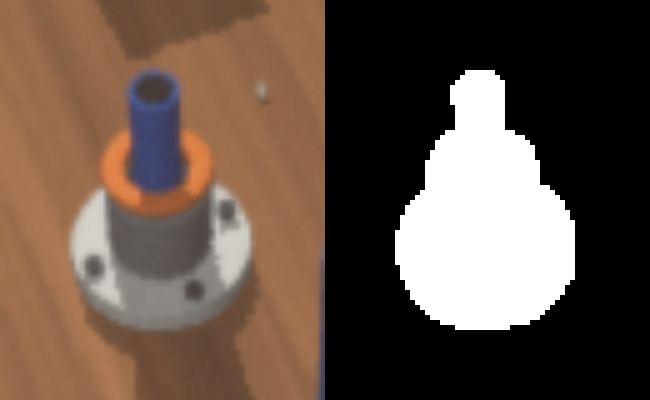

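```bash
cat > st.py <<'E'
from h import *
from scipy.spatial.transform import Rotation as Ro
import sys
o=manip.get_obs(); R=Ro.from_quat(o["ee_rot"]).as_matrix()
print("t",round(o["time_s"],2),"pos",o["tool_pos"].round(2),"F",o["wrist_force"].round(2),"w",round(o["grip_width"],2)); print("axes x,y,z",R.T.round(4).tolist())
if len(sys.argv)>3:
    d=np.array(list(map(float,sys.argv[1:4])))-o["tool_pos"]; print("delta tool mm",(R.T@d).round(2),"scaled",(R.T@d/200).round(4))
E
python3 st.py 485.4 38.2 200
```

```text
t 0.9 pos [162.37 603.53 231.28] F [-0.29 -0.36 -0.18] w 85.3
axes x,y,z [[-0.0, -0.0, -1.0], [0.2597, 0.9657, -0.0], [0.9657, -0.2597, -0.0]]
delta tool mm [  31.28 -462.01  458.79] scaled [ 0.1564 -2.3101  2.294 ]
```

```bash
python3 -m pendant '[[[0.39,-0.0,-0.2,0.2,0.2],[0.39,0,-0.4,0.4,0.4],[0.39,0,-0.6,0.6,0.6],[0.39,0,-0.8,0.8,0.8],[0.39,0,-1,1,1],[0.39,0,-1,1,1],[0.39,0,-1,1,1],[0.39,0,-1,1,1]]]' 20; python3 st.py 485.4 38.2 200
```

```text
time_s: 1.7
tool_pos: [303.8, 358.4, 231.7]
ee_rot: [0.355, 0.612, -0.354, 0.612]
wrist_force: [0.1, 0.4, 0.7]
grip_width: 26.1
t 1.7 pos [303.81 358.37 231.66] F [0.15 0.44 0.71] w 26.07
axes x,y,z [[0.0003, 0.0009, -1.0], [0.8671, 0.4982, 0.0007], [0.4982, -0.8671, -0.0006]]
delta tool mm [ 31.43  -2.09 368.1 ] scaled [ 0.1571 -0.0105  1.8405]
```

```bash
python3 -m pendant '[[[0.39,0,0,0.25,0.19],[0.39,0,0,0.5,0.37],[0.39,0,0,0.75,0.547],[0.39,0,0,1,0.547],[0.39,0,0,1,0.547],[0.39,0,0,1,0.547],[0.39,0,0,1,0.547]]]' ; python3 st.py 485.4 38.2 180
```

```text
time_s: 2.4
tool_pos: [402.7, 187.2, 231.2]
ee_rot: [0.475, 0.524, -0.475, 0.523]
wrist_force: [-0.1, 0.5, 0.1]
grip_width: 26.2
t 2.4 pos [402.74 187.24 231.15] F [-0.14  0.53  0.05] w 26.2
axes x,y,z [[-0.0006, 0.0007, -1.0], [0.9953, 0.0964, -0.0005], [0.0964, -0.9953, -0.0007]]
delta tool mm [ 51.01  67.94 156.35] scaled [0.255  0.3397 0.7818]
```

```bash
python3 -m pendant '[[[0.39,0.06,0.09,0.2,0],[0.39,0.12,0.17,0.4,0],[0.39,0.18,0.26,0.6,0],[0.39,0.255,0.34,0.78,0],[0.39,0.255,0.34,0.78,0],[0.39,0.255,0.34,0.78,0],[0.39,0.255,0.34,0.78,0]]]' ; python3 st.py 485.4 38.2 130; python3 - <<'E'
from h import *
for n in("side","top"): cv2.imwrite(f"pics/{n}1.png",vision.get_image(n))
s=cv2.imread("pics/side1.png")[100:300,170:370];t=cv2.imread("pics/top1.png")[160:300,220:400]
cv2.imwrite("pics/s1.png",cv2.resize(s,None,fx=3,fy=3,interpolation=2));cv2.imwrite("pics/t1.png",cv2.resize(t,None,fx=4,fy=4,interpolation=2))
print(proj("side",[[485.4,38.2,z] for z in(108,180)]),proj("top",[[485.4,38.2,z] for z in(108,180)]))
E
```

```text
time_s: 3.1
tool_pos: [485.2, 38.6, 180.3]
ee_rot: [0.475, 0.524, -0.475, 0.523]
wrist_force: [-0.8, -0.2, 0.0]
grip_width: 25.7
t 3.1 pos [485.23  38.59 180.32] F [-0.76 -0.16  0.01] w 25.71
axes x,y,z [[-0.0004, 0.001, -1.0], [0.9953, 0.0965, -0.0003], [0.0965, -0.9953, -0.001]]
delta tool mm [50.32  0.15  0.46] scaled [0.2516 0.0007 0.0023]
[[260.69260329 222.55804161]
 [259.40991268 196.77958339]] [[297.12581614 232.60762697]
 [298.1684873  227.58327794]]
```

View pics/s1.png

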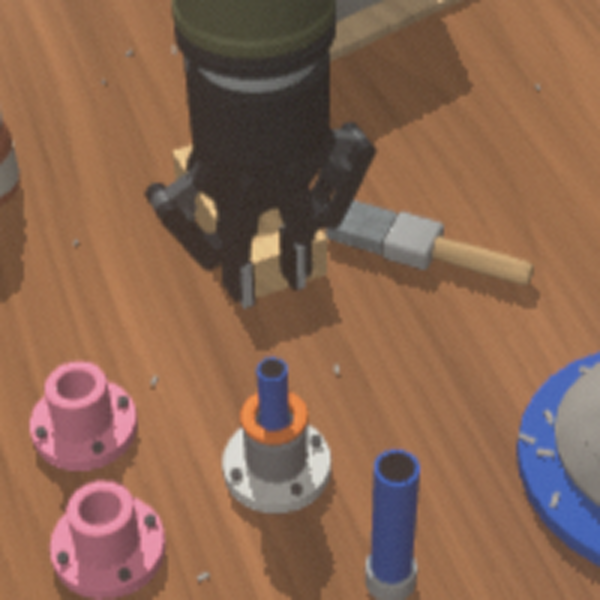

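View pics/t1.png

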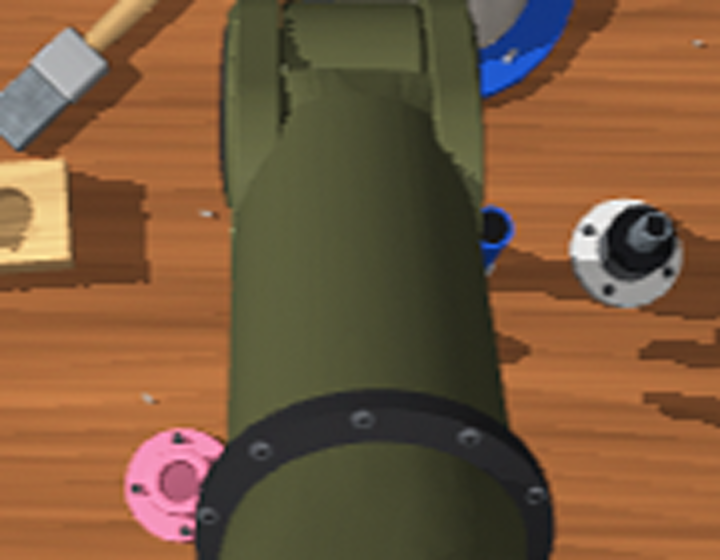

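```bash
python3 -m pendant '[[[0.39,0.15,0,0,0],[0.39,0.3,0,0,0],[0.39,0.34,0,0,0],[0.39,0.34,0,0,0],[0.39,0.34,0,0,0]]]' ; python3 st.py 485.4 38.2 80; python3 - <<'E'
from h import *
cv2.imwrite("pics/s2.png",cv2.resize(vision.get_image("side")[190:280,220:310],None,fx=6,fy=6,interpolation=2))
E
```

```text
time_s: 3.7
tool_pos: [486.1, 36.6, 113.3]
ee_rot: [0.476, 0.523, -0.476, 0.523]
wrist_force: [0.0, -0.5, 0.1]
grip_width: 26.1
t 3.7 pos [486.14  36.59 113.28] F [ 0.04 -0.51  0.14] w 26.1
axes x,y,z [[0.0012, 0.0002, -1.0], [0.9956, 0.0936, 0.0012], [0.0936, -0.9956, -0.0001]]
delta tool mm [33.28 -0.63 -1.67] scaled [ 0.1664 -0.0031 -0.0083]
```

View pics/s2.png

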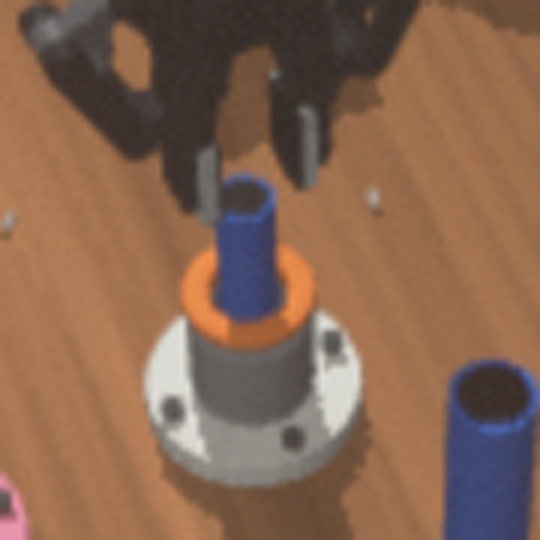

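```bash
python3 - <<'E'
from h import *
R=np.array([[.9956,.0936,0],[.0936,-.9956,0]]) # tool y, z
for zz in(113,117,120):
  for nm,dy,dz in(("L",-13,11),("R",13,11),("L",-13,-11),("R",13,-11)):
    p=np.array([486.1,36.6,zz])+R[0]*dy+R[1]*dz
    print(zz,nm,dz,((proj("side",p)[0]-[220-.5,190-.5])*6).round(0))
for q in([485.4,38.2,108],[484.5,39.2,108]): print((proj("side",q)[0]-[219.5,189.5])*6)
E
```

```text
113 L 11 [227. 228.]
113 R 11 [301. 201.]
113 L -11 [200. 181.]
113 R -11 [273. 155.]
117 L 11 [227. 220.]
117 R 11 [301. 193.]
117 L -11 [199. 173.]
117 R -11 [272. 147.]
120 L 11 [227. 214.]
120 R 11 [301. 187.]
120 L -11 [199. 167.]
120 R -11 [272. 141.]
[247.15561977 198.34824965]
[243.51848556 196.90131651]
```

```bash
python3 -m pendant '[[[0.39,0.05,-0.003,-0.008,0],[0.39,0.1,-0.003,-0.008,0],[0.39,0.14,-0.003,-0.008,0],[0.39,0.14,-0.003,-0.008,0],[0.39,0.14,-0.003,-0.008,0],[0.39,0.14,-0.003,-0.008,0]]]' ; python3 st.py 485.4 38.2 80; python3 - <<'E'
from h import *
cv2.imwrite("pics/s3.png",cv2.resize(vision.get_image("side")[190:280,220:310],None,fx=6,fy=6,interpolation=2))
E
```

```text
time_s: 4.35
tool_pos: [485.0, 37.5, 84.4]
ee_rot: [0.476, 0.523, -0.476, 0.523]
wrist_force: [0.3, -0.2, -0.2]
grip_width: 25.8
t 4.35 pos [484.98  37.55  84.37] F [ 0.27 -0.18 -0.24] w 25.83
axes x,y,z [[0.0001, -0.0001, -1.0], [0.9957, 0.0927, 0.0001], [0.0927, -0.9957, 0.0001]]
delta tool mm [ 4.37  0.48 -0.61] scaled [ 0.0218  0.0024 -0.0031]
```

View pics/s3.png

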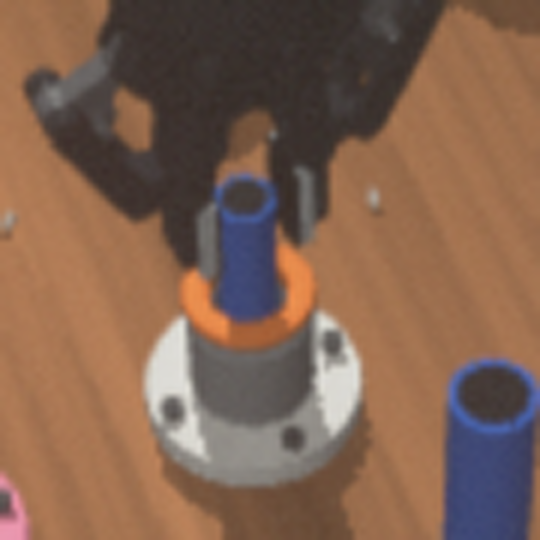

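```bash
python3 -m pendant '[[[0.39,0.004,0.005,0,0],[0.39,0.008,0.005,0,0],[0.39,0.012,0.005,0,0],[0.39,0.016,0.005,0,0],[0.39,0.02,0.005,0,0],[0.39,0.024,0.005,0,0],[0.39,0.028,0.005,0,0],[0.39,0.032,0.005,0,0],[0.39,0.036,0.005,0,0],[0.39,0.04,0.005,0,0],[0.39,0.04,0.005,0,0],[0.39,0.04,0.005,0,0]]]'; python3 st.py 485.4 38.2 80
```

```text
time_s: 5.6
tool_pos: [485.8, 37.7, 76.3]
ee_rot: [0.476, 0.523, -0.476, 0.523]
wrist_force: [0.3, -0.5, 0.3]
grip_width: 25.8
t 5.6 pos [485.84  37.74  76.29] F [ 0.32 -0.54  0.27] w 25.8
axes x,y,z [[0.0, -0.0, -1.0], [0.9957, 0.0928, 0.0], [0.0928, -0.9957, 0.0]]
delta tool mm [-3.71 -0.39 -0.49] scaled [-0.0186 -0.002  -0.0025]
```

```bash
python3 -m pendant '[[[0.39,0.002,0,0,0],[0.39,0.004,0,0,0],[0.39,0.006,0,0,0],[0.39,0.008,0,0,0],[0.39,0.01,0,0,0],[0.39,0.012,0,0,0]]]'
```

```text
time_s: 6.2
tool_pos: [485.8, 37.7, 73.8]
ee_rot: [0.476, 0.523, -0.476, 0.523]
wrist_force: [0.2, -0.3, 0.6]
grip_width: 26.0
```

```bash
python3 -m pendant '[[[0.39,0.002,0,0,0],[0.39,0.004,0,0,0],[0.39,0.006,0,0,0],[0.39,0.008,0,0,0],[0.39,0.01,0,0,0]]]'
```

```text
time_s: 6.7
tool_pos: [485.8, 37.7, 71.8]
ee_rot: [0.476, 0.523, -0.476, 0.523]
wrist_force: [0.4, 0.7, -0.2]
grip_width: 26.0
```

```bash
python3 -m pendant '[[[0.39,0.002,0,0,0],[0.39,0.004,0,0,0],[0.39,0.006,0,0,0],[0.39,0.008,0,0,0]]]'
```

```text
time_s: 7.1
tool_pos: [485.8, 37.7, 70.2]
ee_rot: [0.476, 0.523, -0.476, 0.523]
wrist_force: [-0.2, -0.3, 0.0]
grip_width: 26.1
```

```bash
python3 -m pendant '[[[0.39,0.002,0,0,0],[0.39,0.004,0,0,0],[0.39,0.006,0,0,0],[0.39,0.008,0,0,0]]]'
```

```text
time_s: 7.5
tool_pos: [485.8, 37.7, 68.7]
ee_rot: [0.476, 0.523, -0.476, 0.523]
wrist_force: [0.4, 0.7, -0.1]
grip_width: 26.0
```

```bash
python3 -m pendant '[[[0.39,0.002,0,0,0],[0.39,0.004,0,0,0],[0.39,0.006,0,0,0]]]'
```

```text
time_s: 7.8
tool_pos: [485.8, 37.7, 67.5]
ee_rot: [0.476, 0.523, -0.476, 0.523]
wrist_force: [0.1, -0.5, 0.2]
grip_width: 26.0
```

```bash
python3 -m pendant '[[[0.39,0.002,0,0,0],[0.39,0.004,0,0,0],[0.39,0.006,0,0,0]]]'
```

```text
time_s: 8.1
tool_pos: [485.8, 37.7, 66.2]
ee_rot: [0.476, 0.523, -0.476, 0.523]
wrist_force: [-0.4, -0.1, 1.3]
grip_width: 26.1
```

```bash
python3 -m pendant '[[[0.39,0.002,0,0,0],[0.39,0.004,0,0,0]]]'
```

```text
time_s: 8.3
tool_pos: [485.8, 37.7, 65.5]
ee_rot: [0.476, 0.523, -0.476, 0.523]
wrist_force: [1.0, 0.4, -0.2]
grip_width: 26.0
```

```bash
python3 -m pendant '[[[0.39,0.002,0,0,0],[0.39,0.004,0,0,0]]]'
```

```text
time_s: 8.5
tool_pos: [485.8, 37.7, 64.6]
ee_rot: [0.476, 0.523, -0.476, 0.523]
wrist_force: [0.5, -0.7, 0.2]
grip_width: 25.9
```

```bash
python3 -m pendant '[[[0.39,0.002,0,0,0],[0.39,0.004,0,0,0]]]'
```

```text
time_s: 8.7
tool_pos: [485.8, 37.7, 63.9]
ee_rot: [0.476, 0.523, -0.476, 0.523]
wrist_force: [0.2, -0.5, -1.1]
grip_width: 26.2
```

```bash
python3 -m pendant '[[[0.39,0.002,0,0,0],[0.39,0.004,0,0,0]]]'
```

```text
time_s: 8.9
tool_pos: [485.8, 37.7, 63.0]
ee_rot: [0.476, 0.523, -0.476, 0.523]
wrist_force: [-0.0, 0.2, -0.5]
grip_width: 26.0
```

```bash
python3 -m pendant '[[[0.39,0.002,0,0,0],[0.39,0.004,0,0,0]]]'
```

```text
time_s: 9.1
tool_pos: [485.8, 37.7, 62.2]
ee_rot: [0.476, 0.523, -0.476, 0.523]
wrist_force: [0.1, 1.0, 0.0]
grip_width: 26.0
```

```bash
python3 -m pendant '[[[0.39,0.002,0,0,0],[0.39,0.004,0,0,0]]]'
```

```text
time_s: 9.3
tool_pos: [485.9, 37.7, 61.6]
ee_rot: [0.476, 0.523, -0.476, 0.523]
wrist_force: [-0.5, -0.6, 2.7]
grip_width: 25.6
```

```bash
python3 -m pendant '[[[0.39,0.002,0,0,0],[0.39,0.004,0,0,0]]]'
```

```text
time_s: 9.5
tool_pos: [485.9, 37.8, 60.9]
ee_rot: [0.476, 0.523, -0.476, 0.523]
wrist_force: [-0.6, -0.9, 3.7]
grip_width: 26.1
```

```bash
python3 -m pendant '[[[0.39,0.002,0,0,0],[0.39,0.004,0,0,0]]]'
```

```text
time_s: 9.7
tool_pos: [485.8, 37.7, 60.0]
ee_rot: [0.476, 0.523, -0.476, 0.523]
wrist_force: [-1.0, 0.4, 5.2]
grip_width: 26.2
```

```bash
python3 -m pendant '[[[0.39,0.002,0,0,0],[0.39,0.004,0,0,0],[0.39,0.006,0,0,0],[0.39,0.008,0,0,0]]]'
```

```text
time_s: 10.1
tool_pos: [485.9, 37.7, 58.5]
ee_rot: [0.476, 0.523, -0.476, 0.523]
wrist_force: [-0.4, 0.6, 7.1]
grip_width: 26.0
```

```bash
python3 -m pendant '[[[0.39,0,0,0,0],[0.39,0,0,0,0]]]'
```

```text
time_s: 10.3
tool_pos: [485.8, 37.8, 58.3]
ee_rot: [0.476, 0.523, -0.476, 0.523]
wrist_force: [-0.6, -0.2, 2.9]
grip_width: 26.1
```

```bash
python3 -m pendant '[[[0.40,0,0,0,0],[0.41,0,0,0,0],[0.42,0,0,0,0],[0.43,0,0,0,0],[0.44,0,0,0,0],[0.45,0,0,0,0]]]'
```

```text
time_s: 10.9
tool_pos: [486.0, 37.7, 58.3]
ee_rot: [0.476, 0.523, -0.476, 0.523]
wrist_force: [1.3, -0.5, 2.4]
grip_width: 23.7
```

```bash
python3 -m pendant '[[[0.46,0,0,0,0],[0.47,0,0,0,0],[0.48,0,0,0,0],[0.49,0,0,0,0]]]'; python3 -m pendant '[[[0.50,0,0,0,0],[0.51,0,0,0,0]]]'; python3 -m pendant '[[[0.515,0,0,0,0]]]'; python3 -m pendant '[[[0.52,0,0,0,0]]]'
```

```text
time_s: 11.3
tool_pos: [485.9, 37.7, 58.3]
ee_rot: [0.476, 0.523, -0.476, 0.523]
wrist_force: [1.3, 0.6, 2.4]
grip_width: 21.6
time_s: 11.5
tool_pos: [485.9, 37.7, 58.3]
ee_rot: [0.476, 0.523, -0.476, 0.523]
wrist_force: [1.4, -0.1, 3.5]
grip_width: 20.7
time_s: 11.6
tool_pos: [485.9, 37.7, 58.3]
ee_rot: [0.476, 0.523, -0.476, 0.523]
wrist_force: [1.2, 0.3, 2.5]
grip_width: 20.3
time_s: 11.7
tool_pos: [485.9, 37.7, 58.3]
ee_rot: [0.476, 0.523, -0.476, 0.523]
wrist_force: [1.0, -0.3, 2.8]
grip_width: 20.4
```

```bash
python3 -m pendant '[[[0.54,0.0005,0,0,0],[0.57,0.001,0,0,0],[0.62,0.001,0,0,0]]]' 40; python3 -m pendant '[[[0.8,0,0,0,0],[1,0,0,0,0],[1,0,0,0,0]]]' 40; python3 -m pendant '[[[1,0,0,0,0]]]' 40
```

```text
time_s: 12.0
tool_pos: [485.6, 37.7, 58.3]
ee_rot: [0.476, 0.523, -0.476, 0.523]
wrist_force: [-0.8, -0.3, 6.2]
grip_width: 18.9
time_s: 12.3
tool_pos: [485.6, 37.7, 58.3]
ee_rot: [0.476, 0.523, -0.476, 0.523]
wrist_force: [-0.9, 0.4, 6.8]
grip_width: 19.1
time_s: 12.4
tool_pos: [485.6, 37.7, 58.3]
ee_rot: [0.476, 0.523, -0.476, 0.523]
wrist_force: [-1.2, -0.5, 7.1]
grip_width: 19.4
```

```bash
python3 -m pendant '[[[1,-0.04,0,0,0],[1,-0.08,0,0,0],[1,-0.12,0,0,0],[1,-0.16,0,0,0],[1,-0.20,0,0,0],[1,-0.24,0,0,0],[1,-0.28,0,0,0],[1,-0.32,0,0,0],[1,-0.36,0,0,0],[1,-0.40,0,0,0],[1,-0.40,0,0,0]]]' 40; python3 - <<'E'
from h import *
cv2.imwrite("pics/s4.png",cv2.resize(vision.get_image("side")[140:290,200:330],None,fx=4,fy=4,interpolation=2))
E
python3 st.py 547.6 243.2 150
```

```text
time_s: 13.5
tool_pos: [486.4, 37.7, 139.2]
ee_rot: [0.477, 0.522, -0.476, 0.523]
wrist_force: [0.3, -0.2, -1.0]
grip_width: 19.0
t 13.55 pos [486.15  37.77 138.61] F [ 0.57  0.52 -1.13] w 18.9
axes x,y,z [[0.0011, 0.0001, -1.0], [0.9957, 0.0929, 0.0011], [0.0929, -0.9957, -0.0]]
delta tool mm [ -11.3    80.27 -198.83] scaled [-0.0565  0.4014 -0.9942]
```

View pics/s4.png

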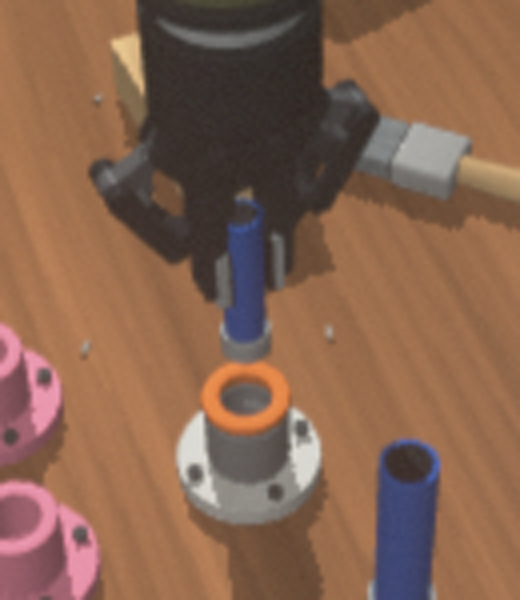

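The pipe is out: its foot at crop (246,340) is above the empty orange ring, and it hangs upright in the jaws. I'll carry it to the socket.

```bash
python3 -m pendant '[[[1,-0.08,0.02,-0.05,0],[1,-0.1,0.1,-0.25,0],[1,-0.1,0.18,-0.45,0],[1,-0.1,0.26,-0.65,0],[1,-0.1,0.34,-0.85,0],[1,-0.1,0.39,-0.96,0],[1,-0.1,0.4,-0.992,0],[1,-0.1,0.4,-0.992,0],[1,-0.1,0.4,-0.992,0],[1,-0.1,0.4,-0.992,0]]]' 40; python3 st.py 547.6 242.8 100; python3 - <<'E'
from h import *
s=vision.get_image("side")[80:230,190:320]
cv2.imwrite("pics/s5.png",cv2.resize(s,None,fx=4,fy=4,interpolation=2))
E
```

```text
time_s: 14.55
tool_pos: [547.0, 240.6, 158.1]
ee_rot: [0.477, 0.522, -0.477, 0.522]
wrist_force: [0.2, -0.4, 0.2]
grip_width: 18.8
t 14.55 pos [546.98 240.65 158.14] F [ 0.16 -0.36  0.22] w 18.84
axes x,y,z [[-0.0003, -0.001, -1.0], [0.9959, 0.0905, -0.0004], [0.0905, -0.9959, 0.001]]
delta tool mm [58.14  0.83 -2.14] scaled [ 0.2907  0.0042 -0.0107]
```

View pics/s5.png

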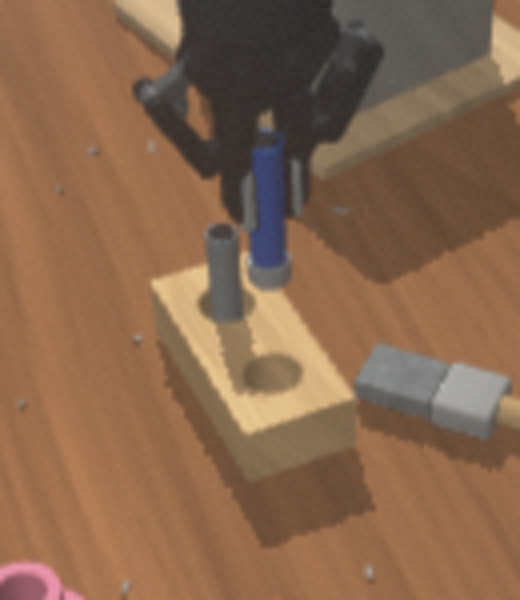

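```bash
python3 -m pendant '[[[1,0.06,0.002,-0.004,0],[1,0.12,0.003,-0.008,0],[1,0.18,0.003,-0.008,0],[1,0.24,0.003,-0.008,0],[1,0.3,0.003,-0.008,0],[1,0.33,0.003,-0.008,0],[1,0.33,0.003,-0.008,0],[1,0.33,0.003,-0.008,0],[1,0.33,0.003,-0.008,0]]]' 40; python3 st.py 547.6 242.8 60; python3 - <<'E'
from h import *
s=vision.get_image("side"); np.save("s6.npy",s)
cv2.imwrite("pics/s6.png",cv2.resize(s[110:210,215:305],None,fx=6,fy=6,interpolation=2))
print([((proj("side",p)[0]-[214.5,109.5])*6).round() for p in([547.6,243.2,40],[547.6,243.2,49],[546.4,244.2,40])])
E
```

```text
time_s: 15.5
tool_pos: [547.9, 244.5, 92.7]
ee_rot: [0.477, 0.523, -0.476, 0.523]
wrist_force: [-0.9, 0.4, -1.1]
grip_width: 19.1
t 15.5 pos [547.94 244.5   92.65] F [-0.88  0.39 -1.06] w 19.05
axes x,y,z [[0.001, 0.0004, -1.0], [0.9957, 0.0928, 0.0011], [0.0928, -0.9957, -0.0003]]
delta tool mm [32.65 -0.53  1.67] scaled [ 0.1633 -0.0026  0.0084]
[array([263., 380.]), array([262., 364.]), array([259., 380.])]
```

View pics/s6.png

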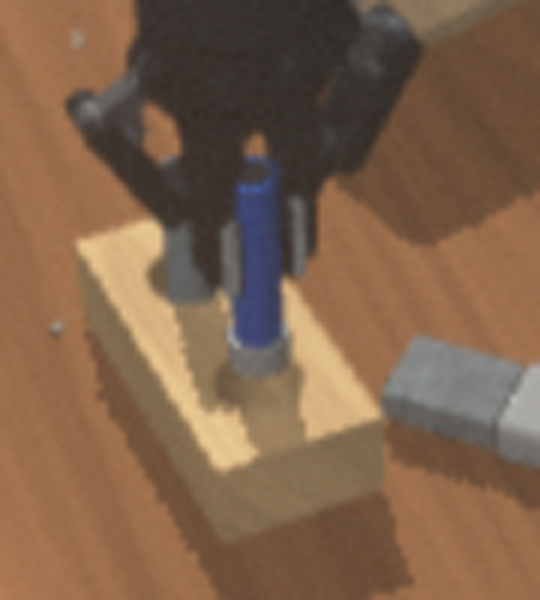

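```bash
python3 -m pendant '[[[1,0.02,-0.002,0.006,0],[1,0.04,-0.002,0.006,0],[1,0.06,-0.002,0.006,0],[1,0.08,-0.002,0.006,0],[1,0.1,-0.002,0.006,0],[1,0.12,-0.002,0.006,0],[1,0.14,-0.002,0.006,0],[1,0.16,-0.002,0.006,0],[1,0.17,-0.002,0.006,0],[1,0.17,-0.002,0.006,0]]]' 40
```

```text
time_s: 16.55
tool_pos: [547.0, 243.0, 57.7]
ee_rot: [0.476, 0.523, -0.476, 0.523]
wrist_force: [-0.7, 0.2, -1.9]
grip_width: 19.3
```

```bash
python3 -m pendant '[[[1,0.004,0,0,0],[1,0.008,0,0,0],[1,0.012,0,0,0],[1,0.016,0,0,0],[1,0.02,0,0,0]]]'
```

```text
time_s: 17.05
tool_pos: [547.2, 243.1, 54.1]
ee_rot: [0.476, 0.523, -0.476, 0.523]
wrist_force: [-0.0, -0.6, -0.9]
grip_width: 19.1
```

```bash
python3 -m pendant '[[[1,0.002,0,0,0],[1,0.004,0,0,0],[1,0.006,0,0,0]]]'
```

```text
time_s: 17.35
tool_pos: [547.2, 243.1, 52.9]
ee_rot: [0.476, 0.523, -0.476, 0.523]
wrist_force: [0.5, -0.5, 0.0]
grip_width: 19.0
```

```bash
python3 -m pendant '[[[1,0.002,0,0,0],[1,0.004,0,0,0],[1,0.006,0,0,0]]]'
```

```text
time_s: 17.65
tool_pos: [547.3, 243.2, 52.3]
ee_rot: [0.476, 0.523, -0.476, 0.523]
wrist_force: [-3.2, -0.1, 8.8]
grip_width: 19.0
```

```bash
python3 -m pendant '[[[1,0,0,0,0],[1,0,0,0,0],[1,0,0,0,0]]]'; python3 - <<'E'
from h import *
s=vision.get_image("side")
cv2.imwrite("pics/s7.png",cv2.resize(s[110:210,215:305],None,fx=6,fy=6,interpolation=2))
E
```

```text
time_s: 17.95
tool_pos: [547.3, 243.2, 52.4]
ee_rot: [0.476, 0.523, -0.476, 0.523]
wrist_force: [-1.3, -0.4, 5.5]
grip_width: 19.3
```

View pics/s7.png

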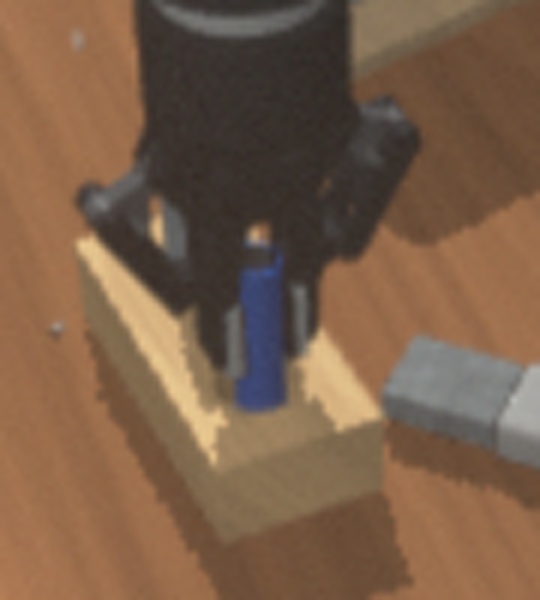

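The foot is inside the socket and the pipe is upright, at crop (262,325). The upward force fits it standing on the floor. I'll release slowly and retreat.

```bash
python3 -m pendant '[[[0.5,0,0,0,0],[0.45,0,0,0,0],[0.4,0,0,0,0],[0.35,0,0,0,0],[0.2,0,0,0,0],[0.1,0,0,0,0],[0.1,0,0,0,0]]]'; python3 -m pendant '[[[0.1,-0.05,0,0,0],[0.1,-0.1,0,0,0],[0.1,-0.2,0,0,0],[0.1,-0.3,0,0,0],[0.1,-0.4,0,0,0],[0.1,-0.55,0,0,0],[0.1,-0.7,0,0,0],[0.1,-0.7,0,0,0],[0.1,-0.7,0,0,0]]]'; python3 - <<'E'
from h import *
s=vision.get_image("side")
cv2.imwrite("pics/s8.png",cv2.resize(s[90:300,180:400],None,fx=2.7,fy=2.7,interpolation=2))
print([((proj("side",[547.6,243.2,z])[0]-[179.5,89.5])*2.7).round() for z in(40,102)])
E
```

```text
time_s: 18.7
tool_pos: [547.2, 243.1, 51.7]
ee_rot: [0.476, 0.523, -0.476, 0.523]
wrist_force: [0.4, 0.6, 1.0]
grip_width: 38.3
time_s: 19.6
tool_pos: [547.6, 243.3, 193.2]
ee_rot: [0.477, 0.522, -0.475, 0.523]
wrist_force: [0.3, -0.3, -0.8]
grip_width: 38.2
[array([213., 225.]), array([210., 171.])]
```

View pics/s8.png

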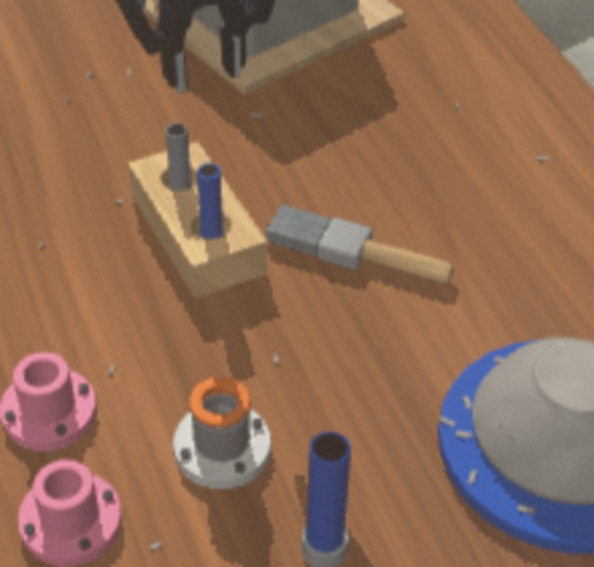

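The pipe stands upright in the socket. Its top is at crop (209,171), where a seated pipe should show at (210,171). The gripper is well clear.

```bash
python3 -m pendant '[[[0.1,0,0,0,0],[0.1,0,0,0,0],[0.1,0,0,0,0]]]'; python3 -c "
from rig import workorder; print(workorder.close_job())"
```

```text
time_s: 19.95
tool_pos: [546.9, 243.0, 190.9]
ee_rot: [0.476, 0.523, -0.477, 0.523]
wrist_force: [-0.1, -0.8, -0.9]
grip_width: 38.6
the job is handed in; nothing more can be done
None
```

The blue pipe is out of the orange-ring outlet and standing in the rack's empty socket. I handed the job in at about 20 s of the 58 s; no verdict is reported.

- **Pressing the ring:** I lowered the fingertips at 4 mm/s and felt the ring at a TCP height of about 62 mm. I pressed it to about 3.9 mm, judged from the spring force. The highest wrist force I read was 7.1 N, against the 16 N limit; I only saw readings at the end of each move.
- **Drawing the pipe:** I closed the fingers slowly onto the pipe with the ring down and pulled it out at 80 mm/s. A picture afterwards showed it free and hanging upright.
- **Placing it:** The foot met the socket floor at a TCP height of about 52.3 mm, close to the 52 mm I expected, with a highest reading of 8.8 N. I let go only after that.
- **Last checks:** The final picture shows the pipe upright, its top within about 1 pixel of where a seated pipe should appear. The gripper was well clear, and the brush, bowl and pink look-alikes looked undisturbed. I did not compare every item's position numerically, and the jar and port_b were outside that picture, though the arm never went near them at low height.
- **Disagreements:** The two cameras differed by about 2 mm in absolute position. They agreed on the offset from outlet to socket, so I used that.

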